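Lock the strainer cover of the kettle filler

ROBOT

A 6-joint arm with a two-finger parallel gripper is mounted at the origin on the work surface. World frame = base frame: x ahead of the robot, y to its left, z up, the work surface at z = 0. Lengths are in m, angles in rad, forces in N, time in s.
With the tool pointing down it reaches from about 0.3 to 1 m from the base axis. Payload 5.1 kg.
Tool frame: the origin (TCP) lies where the fingers leave the gripper's body, on its centre line; the fingertips stand 78 mm ahead of it and the grasp point (between the pads) lies 59 mm ahead of it (bot.nose_length is the distance from the TCP to the fingertips, in m); z points along the fingers, y is the line along which they close (so a half turn about z gives the same grasp; the last joint's range is limited). The gripper opens to 95 mm and grips with 3 to 60 N. Pads are 20 mm wide; open, the fingers measure 119 mm over their backs; the gripper's body (75 mm by 180 mm) begins 59 mm behind the grasp point.
Start: joints at [1.133, 0.124, 1.65, -0, 1.367, -0.083], TCP at [0.226, 0.609, 0.292] pointing down, gripper open.
Joint ranges: [-2.61, 2.61], [-1.02, 2.33], [0.03, 2.71], [-1.35, 4.49], [0.32, 2.68], [-2.91, 2.91]. Speed limits (rad/s): [2.57, 2.57, 3.14, 3.14, 3.14, 3.14].

INTERFACE

Orientations are given as a unit quaternion [w, x, y, z].
In Python, from station import bot gives the robot as it stands.
- The arm moves only by the tool carry_out, never from a script. Its argument "commands" is a list of rows, each an object of numbers: "ax", "ay", "az": the turn, a rotation vector about the tool's x, y, z in rad; "tx", "ty", "tz": the shift along the tool's x, y, z in mm; "gripper": the finger opening in mm, from 0 to 95.1. A call has 1 to 12 rows; each row shifts and turns the commanded pose from where the row before left it, along the tool's axes as they then stand; what a row does not reach is not made up. A row lasts 1/8 s, in which the tool goes at most 62.5 mm and 10.7 degrees, less where a joint would pass 70% of its speed; a pose out of reach is approached as far as the arm can. A call is refused whole if a number of a shift passes 62.5 or a number of a turn 0.188, either way. A call with a gripper value outside its range is refused whole. The fingers move at their own pace and stop on an object; "force" is the grip in N (left out, the last holds). Time passes only in rows, so rows that do not move let the fingers close. It gives the time, the measured TCP pose, the force, the opening and the grip force at its end, in the units of the state.
- bot.get_obs(): the state, without advancing time (a new reading comes with each control period).
- bot.grab_frame(name): name is "scene" or "side" or "wrist"; returns (picture, depth): 384x512x3 uint8, red, green, blue; 384x512 float32, m along the optical axis (not along the pixel's ray), 0 where there is no reading.
- bot.calibration(name): a dict with "K" (3x3 intrinsics, pixels), "D" ([k1, k2, p1, p2, k3] as OpenCV has them; the pictures are not rectified), "pose" (4x4, takes a point from camera to world coordinates); the wrist camera has in their place "T_tool_cam" (4x4, takes a point from camera to tool coordinates, whose origin is the TCP and whose axes are the flange's). Camera axes: x right, y down, z forward; pixel columns grow to the right and rows downward; lengths in m; the calibration is good to about 2 mm. A picture is of the moment at which its call begins: read the wrist's pose just before it. calibration takes no time and is no camera call.
- bot.sign_off(): hands the job in; it is judged then, once.
The state is a dict: "time": time; "qpos": joint angles; "dq": joint speeds; "effort": joint torques, N m; "eef_pos": TCP position; "orientation": TCP orientation; "wrist_force": force on the tool from outside, world axes, zero at the start; "torque": the same for the moment, N m; "grip_width": finger opening in m; "finger_force": force on a finger pad.
Only numpy, scipy, OpenCV 4.12 (cv2) and the standard library are available. Lean on these libraries where they do the work, as an engineer would, in place of code of your own. Each camera call takes 0.05 s, during which the arm holds its last target. There are 200 camera calls.

TASK

Lock the cover of the large strainer housing, the one with the three blue knobs: turn each blue knob clockwise, seen from above, fully home to its stop. Lock the knob beside the red plate on the rim first, then the other two, going round the cover clockwise, and leave all three locked.

Things in the scene. Friction and masses are not known exactly. Their poses are not given: they have to be found in the camera images.
- strainer: Round metal housing fixed to the table, 264 mm across; cover top 60 mm above the table, a collar 48 mm across, 12 mm high, in its middle. Origin: centre of its underside; z up; x points to the red plate (18 x 24 mm) on the rim. Three blue knobs on upright axes, 85 mm from the centre: knob 1 along +x, by the red plate; knob 2 is 120 and knob 3 is 240 degrees clockwise of it from above.
- strainer_knob1 (a joint): Turn of the blue knob by the red plate, rad, clockwise from above; starts between 0 and 0.6, hard stop (locked) at 1.4. Every blue knob has a skirt 42 mm across (64 to 74 mm above the table) and on it a straight grip bar 42 mm long and 14 mm thick, 74 to 106 mm above the table, its middle on the turning axis: pinch it there, about 92 mm above the table.
- strainer_knob2 (a joint): Turn of the next blue knob clockwise round the cover; same values and sizes. At value q the end of any blue bar that has a white line on top points 1.4 - q rad anticlockwise (from above) of straight outward from the cover's centre; locked, it points straight out at the black mark on the rim (knob 1: at the red plate). A loose spare blue knob on the table is no part of the job.
- strainer_knob3 (a joint): Turn of the last blue knob, 240 degrees clockwise round the cover from knob 1; same values and sizes. Each knob turns stiffly (0.08 N m), has no spring and stays where it is left. The small housing's black knobs are no part of the job.

How it is judged:
By the outcome, as a careful person would: the job done as asked, in the order asked, and still so for the second after the job is handed in, with the robot touching nothing.
It also fails if it takes over 59 s, if anything falls off the work surface, if the arm or the gripper's body presses on something with over 40 N, if the wrist force passes 120 N, or if a joint passes its speed limit or range.

## Working session

There is one attempt and no reset: what is moved stays moved. The work goes in short steps, Python scripts to look and compute and a tool call to move; the robot and the scene stay as the last step left them, time stands still between calls to the robot, and variables do not carry over. Pictures are saved under pics/ and viewed, at most 10 in all, crops included, and the job is handed in when it is done.

Besides the shell and the picture viewer there is one more tool, called after "Request:" by a JSON object that holds its "fn" and its "kwargs", one argument or row to a line. carry_out: Moves the arm, as the interface text tells. Its arguments: {"type":"object","properties":{"commands":{"type":"array","items":{"type":"object","properties":{"ax":{"type":"number"},"ay":{"type":"number"},"az":{"type":"number"},"tx":{"type":"number"},"ty":{"type":"number"},"tz":{"type":"number"},"gripper":{"type":"number"}}}},"force":{"type":"number"}},"required":["commands"]}

```bash
mkdir -p pics; ls; python3 - <<'E'
from station import bot
import cv2,numpy as np
o=bot.get_obs();print(o['time'],o['qpos'],o['eef_pos'],o['orientation'],o['grip_width'])
for n in("scene","side"):
    p,d=bot.grab_frame(n);cv2.imwrite(f'pics/{n}0.png',cv2.resize(p[:,:,::-1],(800,600),interpolation=cv2.INTER_CUBIC));np.save(f'{n}_d.npy',d);np.save(f'{n}_p.npy',p)
    c=bot.calibration(n);print(n,c['pose'].round(3) if hasattr(c['pose'],'round') else c['pose'])
print(bot.calibration('wrist'))
E
```

```text
pics
0.0 [ 1.13343128e+00  1.24476221e-01  1.65163018e+00 -2.38575551e-05
  1.36744937e+00 -8.26033584e-02] [0.22562737 0.60909409 0.29103146] [-2.41037391e-04  1.76449657e-01  9.84309177e-01 -9.51578212e-04] 0.09525389110945452
scene [[ 0.383  0.667 -0.639  0.996]
 [ 0.924 -0.268  0.273 -0.128]
 [ 0.011 -0.695 -0.719  0.562]
 [ 0.     0.     0.     1.   ]]
side [[-0.941 -0.247  0.23   0.41 ]
 [-0.338  0.698 -0.632  0.469]
 [-0.004 -0.672 -0.74   0.561]
 [ 0.     0.     0.     1.   ]]
{'K': array([[274.76174462,   0.        , 254.24624347],
       [  0.        , 274.76174462, 191.71050111],
       [  0.        ,   0.        ,   1.        ]]), 'D': array([0.00618177, 0.        , 0.        , 0.        , 0.        ]), 'T_tool_cam': array([[-3.06689208e-04, -9.67232323e-01, -2.53892773e-01,
         7.14479391e-02],
       [ 9.99999903e-01, -2.16048904e-04, -3.84885686e-04,
        -1.32973951e-03],
       [ 3.17420621e-04, -2.53892866e-01,  9.67232295e-01,
        -9.18980205e-02],
       [ 0.00000000e+00,  0.00000000e+00,  0.00000000e+00,
         1.00000000e+00]])}
```

View pics/scene0.png

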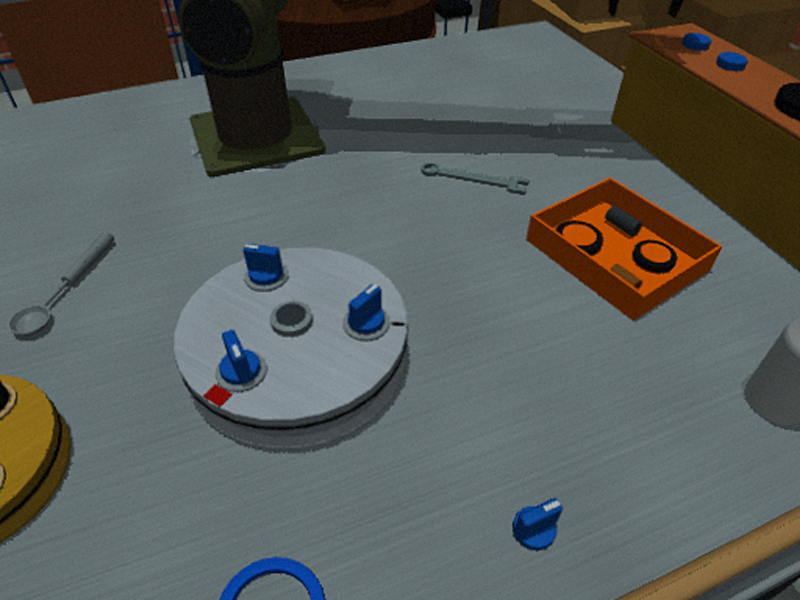

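View pics/side0.png

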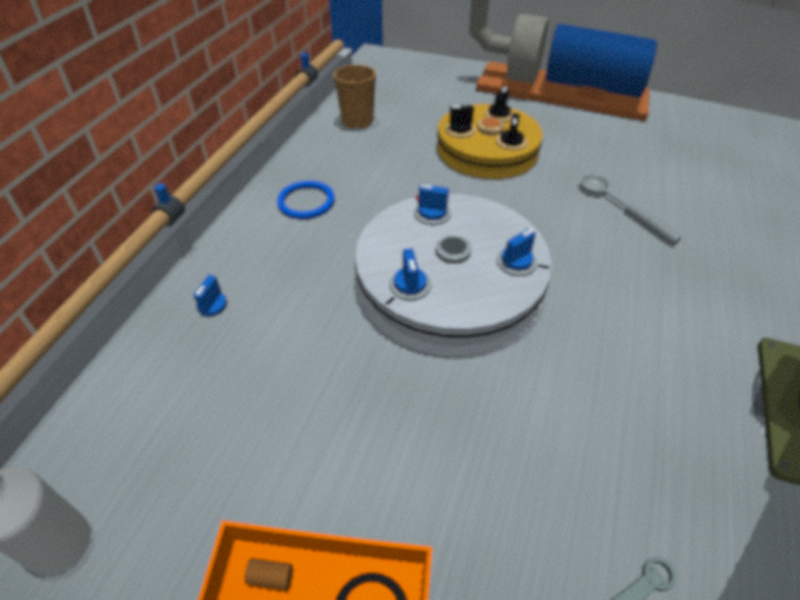

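Scene view: large strainer with knob 1 at about (238,365) next to the red plate (217,395), knob 2 at (264,265), knob 3 at (367,312), collar at (291,318). The spare knob lies at (537,525). Next: the point cloud.

```bash
cat > h.py <<'E'
import numpy as np,cv2
from station import bot
def world(d,K,D,T):
    v,u=np.mgrid[:d.shape[0],:d.shape[1]]
    n=cv2.undistortPoints(np.stack([u,v],-1).reshape(-1,1,2).astype(float),np.array(K),np.array(D)).reshape(-1,2)
    z=d.reshape(-1,1); X=np.hstack([n*z,z])
    return (X@T[:3,:3].T+T[:3,3]).reshape(*d.shape,3)
def cal(n):
    c=bot.calibration(n); return np.array(c['K']),np.array(c['D']),np.array(c['pose'])
E
python3 - <<'E'
from h import *
from scipy.optimize import least_squares
for n in("scene","side"):
    d=np.load(n+'_d.npy');p=np.load(n+'_p.npy').astype(int);W=world(d,*cal(n))
    def at(u,v): return W[int(v*.64),int(u*.64)]
    c0=at(*((291,300) if n=='scene' else (455,235)))
    r=np.hypot(*(W-c0)[...,:2].transpose(2,0,1))
    ok=(d>0)&(r<.16)
    R,G,B=p.transpose(2,0,1)
    blue=ok&(B>R*1.8)&(B>60)&(B>G+25)
    red=ok&(R>2*G)&(R>80)
    cov=ok&~blue&~red&(W[...,2]>.045)&(W[...,2]<.068)
    print(n,'c0',c0,'coverz',np.median(W[cov][:,2]))
    # circle: minimum enclosing of cover points
    cc,rad=cv2.minEnclosingCircle((W[cov][:,:2]*1000).astype(np.float32));print('enclose',cc,rad)
    q=W[red];print('red',q.mean(0).round(4),len(q))
    Q=W[blue];Q=Q[Q[:,2]>.08]
    k=cv2.kmeans(Q[:,:2].astype(np.float32),3,None,(3,50,1e-6),10,2)
    for i in range(3):
        # all points near
        m=k[2][i]
        S=W[ok&(np.hypot(W[...,0]-m[0],W[...,1]-m[1])<.035)&(W[...,2]>.080)]
        top=S[S[:,2]>.1]
        (x,y),(a,b),t=cv2.minAreaRect((S[:,:2]*1000).astype(np.float32))
        rt=cv2.minAreaRect((top[:,:2]*1000).astype(np.float32))
        w,v=np.linalg.eigh(np.cov(top[:,:2].T));v=v[:,1]
        print(i,m.round(4),len(S),'rect',(x,y),(a,b),t,'top',len(top),top.mean(0).round(4),rt,'pca',np.degrees(np.arctan2(v[1],v[0])).round(1))
E
```

```text
scene c0 [ 0.49091954 -0.05709844  0.05830854] coverz 0.05874056603151678
enclose (525.2728271484375, -65.77644348144531) 132.1400146484375
red [ 0.5967 -0.1628  0.0604] 139
0 [0.5641 0.0088] 332 rect (560.4322509765625, 11.365638732910156) (14.208627700805664, 41.98031234741211) 30.6153621673584 top 162 [0.5615 0.0108 0.1039] ((560.0277099609375, 11.561332702636719), (13.668987274169922, 41.22125244140625), 30.348190307617188) pca 117.8
1 [ 0.4453 -0.0751] 327 rect (442.3532409667969, -74.38609313964844) (42.53143310546875, 15.2086181640625) 56.70415115356445 top 144 [ 0.4435 -0.0739  0.1037] ((442.605712890625, -74.001708984375), (40.81574630737305, 15.2086181640625), 56.70415496826172) pca 57.0
2 [ 0.5808 -0.1335] 283 rect (576.7428588867188, -133.56724548339844) (41.592384338378906, 14.185417175292969) 5.79456901550293 top 189 [ 0.5781 -0.1336  0.1043] ((576.1875610351562, -133.56802368164062), (40.487281799316406, 14.07480239868164), 5.79456901550293) pca -173.4
side c0 [ 0.52718347 -0.08909713  0.06935249] coverz 0.05983468667470715
enclose (522.3173828125, -64.85850524902344) 
[... 225 characters left out ...]
0245819091797), (41.74627685546875, 14.997934341430664), 56.89424133300781) pca 55.0
1 [ 0.5705 -0.1285] 252 rect (572.5249633789062, -132.84869384765625) (41.628334045410156, 16.553600311279297) 5.404473781585693 top 108 [ 0.572  -0.1314  0.1046] ((572.5873413085938, -132.84280395507812), (41.50305938720703, 16.553600311279297), 5.404473781585693) pca -173.9
2 [0.5547 0.0212] 201 rect (556.6138305664062, 13.385749816894531) (14.478363037109375, 42.50041580200195) 28.516267776489258 top 126 [0.5561 0.0159 0.1052] ((556.5333251953125, 13.258155822753906), (14.3801851272583, 42.30141067504883), 27.71302604675293) pca 118.5<stdin>:16: RuntimeWarning: Mean of empty slice.
  ret = um.true_divide(
```

Request:
{"fn": "carry_out", "kwargs": {
  "commands": [
    {"tx": -30, "ty": -30},
    {"tx": -40, "ty": -40},
    {"tx": -40, "ty": -40},
    {"tx": -40, "ty": -40},
    {"tx": -40, "ty": -40},
    {"tx": -40, "ty": -40},
    {"tx": -40, "ty": -40},
    {"tx": -40, "ty": -40},
    {"tx": -40, "ty": -40},
    {"tx": -40, "ty": -40},
    {"tx": -40, "ty": -40},
    {"tx": -40, "ty": -40}
  ]
}}

```text
invalid input
```

```bash
cat >> h.py <<'E'
from scipy.spatial.transform import Rotation as Ro
def tool(o=None):
    o=o or bot.get_obs(); T=np.eye(4); T[:3,:3]=Ro.from_quat(o['orientation'],scalar_first=True).as_matrix(); T[:3,3]=o['eef_pos']; return T
def go(x,y,z,head):
    o=bot.get_obs();T=tool(o);h=np.radians(head)
    X=np.array([np.cos(h),np.sin(h),0]);Z=np.array([0,0,-1.]);G=np.c_[X,np.cross(Z,X),Z]
    print('t',o['time'],'pos',T[:3,3].round(4),'head',np.degrees(np.arctan2(T[1,0],T[0,0])).round(2),'F',np.round(o['wrist_force'],1),'M',np.round(o['torque'],2),'q6',round(o['qpos'][5],2))
    print('shift mm',(T[:3,:3].T@(np.array([x,y,z])-T[:3,3])*1000).round(1),'rot rad',Ro.from_matrix(T[:3,:3].T@G).as_rotvec().round(4))
E
python3 -c "
from h import *
go(.5745,-.1332,.27,185.6)"
```

```text
t 0.1 pos [0.2256 0.6091 0.2911] head 159.67 F [-0.5  0.5  0.7] M [ 0.01  0.04 -0.04] q6 -0.08
shift mm [-585.  -574.9   22.1] rot rad [-0.0018 -0.0006 -0.4525]
```

Request:
{"fn": "carry_out", "kwargs": {
  "commands": [
    {"tx": -30, "ty": -30, "tz": 0, "ax": 0, "ay": 0, "az": 0, "gripper": 95}
  ],
  "force": 30
}}

```text
time: 0.22
eef_pos: [0.2429, 0.5715, 0.2913]
orientation: [-0.0, 0.175, 0.985, -0.0]
wrist_force: [0.4, -0.1, -0.0]
grip_width: 0.0952
finger_force: 0.0
```

Request:
{"fn": "carry_out", "kwargs": {
  "commands": [
    {"tx": -40, "ty": -40, "gripper": 95},
    {"tx": -40, "ty": -40, "gripper": 95},
    {"tx": -40, "ty": -40, "gripper": 95},
    {"tx": -40, "ty": -40, "gripper": 95},
    {"tx": -40, "ty": -40, "gripper": 95},
    {"tx": -40, "ty": -40, "gripper": 95},
    {"tx": -40, "ty": -40, "gripper": 95},
    {"tx": -40, "ty": -40, "gripper": 95},
    {"tx": -40, "ty": -40, "gripper": 95},
    {"tx": -40, "ty": -40, "gripper": 95},
    {"tx": -40, "ty": -40, "gripper": 95}
  ],
  "force": 30
}}

```text
invalid input
```

```bash
python3 -c "
from h import *
go(.5745,-.1332,.27,185.6)"
```

```text
t 0.225 pos [0.2429 0.5715 0.2913] head 159.83 F [ 0.4 -0.1 -0. ] M [-0.06 -0.06  0.01] q6 -0.14
shift mm [-554.3 -547.1   21.6] rot rad [-0.0009 -0.0006 -0.4498]
```

Request:
{"fn": "carry_out", "kwargs": {
  "commands": [
    {"tx": -40, "ty": -40, "tz": 0, "ax": 0, "ay": 0, "az": 0, "gripper": 95},
    {"tx": -40, "ty": -40, "tz": 0, "ax": 0, "ay": 0, "az": 0, "gripper": 95},
    {"tx": -40, "ty": -40, "tz": 0, "ax": 0, "ay": 0, "az": 0, "gripper": 95},
    {"tx": -40, "ty": -40, "tz": 0, "ax": 0, "ay": 0, "az": 0, "gripper": 95},
    {"tx": -40, "ty": -40, "tz": 0, "ax": 0, "ay": 0, "az": 0, "gripper": 95},
    {"tx": -40, "ty": -40, "tz": 0, "ax": 0, "ay": 0, "az": 0, "gripper": 95},
    {"tx": -40, "ty": -40, "tz": 0, "ax": 0, "ay": 0, "az": 0, "gripper": 95},
    {"tx": -40, "ty": -40, "tz": 0, "ax": 0, "ay": 0, "az": 0, "gripper": 95},
    {"tx": -40, "ty": -40, "tz": 0, "ax": 0, "ay": 0, "az": 0, "gripper": 95},
    {"tx": -40, "ty": -40, "tz": 0, "ax": 0, "ay": 0, "az": 0, "gripper": 95},
    {"tx": -40, "ty": -40, "tz": 0, "ax": 0, "ay": 0, "az": 0, "gripper": 95},
    {"tx": -40, "ty": -40, "tz": 0, "ax": 0, "ay": 0, "az": 0, "gripper": 95}
  ],
  "force": 30
}}

```text
time: 1.72
eef_pos: [0.5272, -0.0478, 0.2919]
orientation: [-0.0, 0.177, 0.984, 0.0]
wrist_force: [1.0, 0.5, 0.7]
grip_width: 0.0949
finger_force: 0.0
```

```bash
python3 -c "
from h import *
go(.5745,-.1332,.27,185.6)"
```

```text
t 1.725 pos [ 0.5272 -0.0478  0.2919] head 159.65 F [1.  0.5 0.7] M [ 0.02 -0.08 -0.01] q6 -1.41
shift mm [-74.1 -63.7  21.8] rot rad [ 2.000e-04 -3.000e-04 -4.529e-01]
```

```bash
cat > w.py <<'E'
from h import *
import sys
T=tool();p,d=bot.grab_frame('wrist');c=bot.calibration('wrist')
cv2.imwrite(f'pics/w{sys.argv[1]}.png',cv2.resize(p[:,:,::-1],(800,600),interpolation=cv2.INTER_CUBIC))
W=world(d,c['K'],c['D'],T@c['T_tool_cam'])
print('collar pix ok; z cover',np.median(W[...,2][(W[...,2]>.05)&(W[...,2]<.068)]))
for m in((.5745,-.1332),(.441,-.0737),(.5585,.0123)):
    S=W[(np.hypot(W[...,0]-m[0],W[...,1]-m[1])<.033)&(W[...,2]>.1)&(W[...,2]<.115)&(d>0)]
    if len(S)<20: print('none');continue
    print(len(S),np.median(S[:,2]).round(4),cv2.minAreaRect((S[:,:2]*1000).astype(np.float32)))
E
python3 w.py 1
```

```text
collar pix ok; z cover 0.059459480878420234
229 0.1049 ((563.5105590820312, -135.70448303222656), (23.239980697631836, 13.81501579284668), 4.7949371337890625)
609 0.1052 ((438.6465148925781, -75.69924926757812), (41.876136779785156, 13.950302124023438), 56.47486114501953)
519 0.1051 ((557.2796020507812, 11.045577049255371), (14.658626556396484, 41.90896224975586), 29.432653427124023)
```

View pics/w1.png

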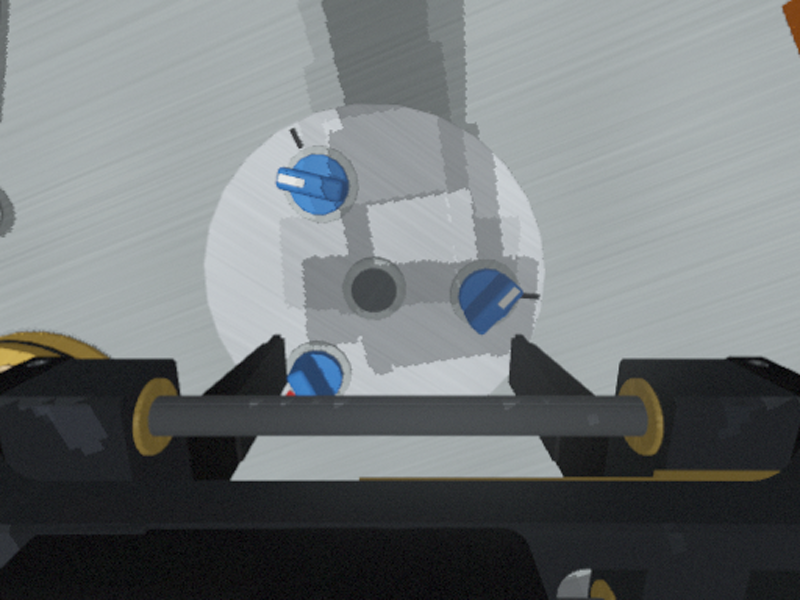

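Request:
{"fn": "carry_out", "kwargs": {
  "commands": [
    {"tx": -24.5, "ty": -21.6, "tz": 30, "ax": 0, "ay": 0, "az": 0, "gripper": 70},
    {"tx": -24.5, "ty": -21.6, "tz": 30, "ax": 0, "ay": 0, "az": 0, "gripper": 70},
    {"tx": -24.5, "ty": -21.7, "tz": 20, "ax": 0, "ay": 0, "az": 0, "gripper": 70},
    {"tx": 0, "ty": 0, "tz": 0, "ax": 0, "ay": 0, "az": -0.15, "gripper": 70},
    {"tx": 0, "ty": 0, "tz": 0, "ax": 0, "ay": 0, "az": -0.15, "gripper": 70},
    {"tx": 0, "ty": 0, "tz": 0, "ax": 0, "ay": 0, "az": -0.151, "gripper": 70},
    {"tx": 0, "ty": 0, "tz": 0, "ax": 0, "ay": 0, "az": 0, "gripper": 70}
  ],
  "force": 30
}}

```text
time: 2.65
eef_pos: [0.573, -0.132, 0.2118]
orientation: [-0.0, -0.047, 0.999, 0.0]
wrist_force: [0.2, 0.0, -0.5]
grip_width: 0.0702
finger_force: 0.0
```

```bash
python3 -c "
from h import *
go(.5735,-.1342,.155,185.5)"
```

```text
t 2.65 pos [ 0.573  -0.132   0.2118] head -174.59 F [ 0.2  0.  -0.5] M [ 0.03  0.07 -0.01] q6 -1.98
shift mm [-0.4 -2.2 56.8] rot rad [ 0.0005 -0.0009 -0.0016]
```

Request:
{"fn": "carry_out", "kwargs": {
  "commands": [
    {"tx": -0.4, "ty": -2.2, "tz": 20, "ax": 0, "ay": 0, "az": 0, "gripper": 70},
    {"tx": 0, "ty": 0, "tz": 20, "ax": 0, "ay": 0, "az": 0, "gripper": 70},
    {"tx": 0, "ty": 0, "tz": 16.5, "ax": 0, "ay": 0, "az": 0, "gripper": 70},
    {"tx": 0, "ty": 0, "tz": 0, "ax": 0, "ay": 0, "az": 0, "gripper": 40},
    {"tx": 0, "ty": 0, "tz": 0, "ax": 0, "ay": 0, "az": 0, "gripper": 10},
    {"tx": 0, "ty": 0, "tz": 0, "ax": 0, "ay": 0, "az": 0, "gripper": 5},
    {"tx": 0, "ty": 0, "tz": 0, "ax": 0, "ay": 0, "az": 0, "gripper": 5},
    {"tx": 0, "ty": 0, "tz": 0, "ax": 0, "ay": 0, "az": 0, "gripper": 5}
  ],
  "force": 30
}}

```text
time: 3.65
eef_pos: [0.5741, -0.1345, 0.1563]
orientation: [0.0, -0.048, 0.999, -0.0]
wrist_force: [0.2, -0.6, -0.8]
grip_width: 0.0252
finger_force: 0.0
```

```bash
python3 -c "
from h import *
go(.5735,-.1342,.155,126.1)"
```

```text
t 3.65 pos [ 0.5741 -0.1345  0.1563] head -174.49 F [ 0.2 -0.6 -0.8] M [ 0.05 -0.02  0.03] q6 -1.99
shift mm [0.6 0.4 1.3] rot rad [1.0000e-04 9.0000e-04 1.0369e+00]
```

Fingers still closing; wait a bit more.

Request:
{"fn": "carry_out", "kwargs": {
  "commands": [
    {"tx": 0, "ty": 0, "tz": 0, "ax": 0, "ay": 0, "az": 0, "gripper": 5},
    {"tx": 0, "ty": 0, "tz": 0, "ax": 0, "ay": 0, "az": 0, "gripper": 5},
    {"tx": 0, "ty": 0, "tz": 0, "ax": 0, "ay": 0, "az": 0, "gripper": 5}
  ],
  "force": 30
}}

```text
time: 4.03
eef_pos: [0.5739, -0.1344, 0.1559]
orientation: [0.0, -0.048, 0.999, 0.0]
wrist_force: [-0.9, 0.2, 1.4]
grip_width: 0.0139
finger_force: 30.0
```

Request:
{"fn": "carry_out", "kwargs": {
  "commands": [
    {"tx": 0, "ty": 0, "tz": 0, "ax": 0, "ay": 0, "az": 0.1, "gripper": 5},
    {"tx": 0, "ty": 0, "tz": 0, "ax": 0, "ay": 0, "az": 0.1, "gripper": 5},
    {"tx": 0, "ty": 0, "tz": 0, "ax": 0, "ay": 0, "az": 0.1, "gripper": 5},
    {"tx": 0, "ty": 0, "tz": 0, "ax": 0, "ay": 0, "az": 0.1, "gripper": 5},
    {"tx": 0, "ty": 0, "tz": 0, "ax": 0, "ay": 0, "az": 0.1, "gripper": 5},
    {"tx": 0, "ty": 0, "tz": 0, "ax": 0, "ay": 0, "az": 0.1, "gripper": 5},
    {"tx": 0, "ty": 0, "tz": 0, "ax": 0, "ay": 0, "az": 0.1, "gripper": 5},
    {"tx": 0, "ty": 0, "tz": 0, "ax": 0, "ay": 0, "az": 0.1, "gripper": 5},
    {"tx": 0, "ty": 0, "tz": 0, "ax": 0, "ay": 0, "az": 0.1, "gripper": 5},
    {"tx": 0, "ty": 0, "tz": 0, "ax": 0, "ay": 0, "az": 0, "gripper": 5}
  ],
  "force": 30
}}

```text
time: 5.28
eef_pos: [0.574, -0.1342, 0.1559]
orientation: [-0.0, 0.391, 0.921, 0.0]
wrist_force: [-0.2, 1.3, 2.3]
grip_width: 0.0139
finger_force: 30.0
```

```bash
python3 -c "
from h import *
go(.5735,-.1342,.155,126.1)"
```

```text
t 5.275 pos [ 0.574  -0.1342  0.1559] head 134.0 F [-0.2  1.3  2.3] M [ 0.26  0.1  -0.09] q6 -1.09
shift mm [ 0.4 -0.3  0.9] rot rad [ 0.0005 -0.0003  0.1379]
```

Request:
{"fn": "carry_out", "kwargs": {
  "commands": [
    {"tx": 0, "ty": 0, "tz": 0, "ax": 0, "ay": 0, "az": 0.05, "gripper": 5},
    {"tx": 0, "ty": 0, "tz": 0, "ax": 0, "ay": 0, "az": 0.05, "gripper": 5},
    {"tx": 0, "ty": 0, "tz": 0, "ax": 0, "ay": 0, "az": 0.04, "gripper": 5},
    {"tx": 0, "ty": 0, "tz": 0, "ax": 0, "ay": 0, "az": 0.03, "gripper": 5},
    {"tx": 0, "ty": 0, "tz": 0, "ax": 0, "ay": 0, "az": 0.03, "gripper": 5},
    {"tx": 0, "ty": 0, "tz": 0, "ax": 0, "ay": 0, "az": 0, "gripper": 5}
  ],
  "force": 30
}}

```text
time: 6.02
eef_pos: [0.5741, -0.1343, 0.156]
orientation: [0.0, 0.481, 0.877, 0.0]
wrist_force: [-0.5, 1.7, 2.7]
grip_width: 0.0145
finger_force: 31.2
```

```bash
python3 -c "
from h import *
go(.5735,-.1342,.155,126.1)"
```

```text
t 6.025 pos [ 0.5741 -0.1343  0.156 ] head 122.56 F [-0.5  1.7  2.7] M [ 0.37 -0.1   0.84] q6 -0.89
shift mm [ 0.4 -0.4  1. ] rot rad [ 0.0003  0.0004 -0.0617]
```

Request:
{"fn": "carry_out", "kwargs": {
  "commands": [
    {"tx": 0, "ty": 0, "tz": 0, "ax": 0, "ay": 0, "az": 0, "gripper": 50},
    {"tx": 0, "ty": 0, "tz": 0, "ax": 0, "ay": 0, "az": 0, "gripper": 50},
    {"tx": 0, "ty": 0, "tz": 0, "ax": 0, "ay": 0, "az": 0, "gripper": 50},
    {"tx": 0, "ty": 0, "tz": 0, "ax": 0, "ay": 0, "az": 0, "gripper": 50},
    {"tx": 0, "ty": 0, "tz": -30, "ax": 0, "ay": 0, "az": 0, "gripper": 50},
    {"tx": 0, "ty": 0, "tz": -40, "ax": 0, "ay": 0, "az": 0, "gripper": 50},
    {"tx": 0, "ty": 0, "tz": 0, "ax": 0, "ay": 0, "az": 0.15, "gripper": 50},
    {"tx": 0, "ty": 0, "tz": 0, "ax": 0, "ay": 0, "az": 0.18, "gripper": 50},
    {"tx": 0, "ty": 0, "tz": 0, "ax": 0, "ay": 0, "az": 0.18, "gripper": 50},
    {"tx": 0, "ty": 0, "tz": 0, "ax": 0, "ay": 0, "az": 0.18, "gripper": 50},
    {"tx": 0, "ty": 0, "tz": 0, "ax": 0, "ay": 0, "az": 0.18, "gripper": 50},
    {"tx": 0, "ty": 0, "tz": 0, "ax": 0, "ay": 0, "az": 0.18, "gripper": 50}
  ],
  "force": 30
}}

```text
time: 7.52
eef_pos: [0.5738, -0.1345, 0.2257]
orientation: [-0.0, 0.857, 0.515, -0.0]
wrist_force: [-0.3, 0.2, -0.0]
grip_width: 0.0503
finger_force: 0.0
```

```bash
python3 -c "
from h import *
go(.440,-.0745,.210,56.8)"
```

```text
t 7.525 pos [ 0.5738 -0.1345  0.2257] head 61.97 F [-0.3  0.2 -0. ] M [-0.11  0.12 -0.03] q6 0.17
shift mm [  -9.9 -146.3   15.7] rot rad [-0.0001  0.0001  0.0903]
```

Request:
{"fn": "carry_out", "kwargs": {
  "commands": [
    {"tx": -3, "ty": -46, "tz": 0, "ax": 0, "ay": 0, "az": 0, "gripper": 50},
    {"tx": -3, "ty": -50, "tz": 0, "ax": 0, "ay": 0, "az": 0, "gripper": 50},
    {"tx": -3.9, "ty": -50.3, "tz": 15, "ax": 0, "ay": 0, "az": 0, "gripper": 50},
    {"tx": 0, "ty": 0, "tz": 0, "ax": 0, "ay": 0, "az": 0.06, "gripper": 50},
    {"tx": 0, "ty": 0, "tz": 0, "ax": 0, "ay": 0, "az": 0, "gripper": 50},
    {"tx": 0, "ty": 0, "tz": 0, "ax": 0, "ay": 0, "az": 0, "gripper": 50}
  ],
  "force": 30
}}

```text
time: 8.28
eef_pos: [0.4404, -0.0756, 0.2115]
orientation: [0.0, 0.871, 0.492, 0.0]
wrist_force: [0.3, -0.1, 0.3]
grip_width: 0.0499
finger_force: 0.0
```

```bash
python3 -c "
from h import *
go(.440,-.0745,.156,56.8)"
```

```text
t 8.275 pos [ 0.4404 -0.0756  0.2115] head 58.92 F [ 0.3 -0.1  0.3] M [-0.09  0.07 -0.04] q6 0.25
shift mm [ 0.7 -1.  55.5] rot rad [ 0.0013 -0.0003  0.037 ]
```

Request:
{"fn": "carry_out", "kwargs": {
  "commands": [
    {"tx": 0.7, "ty": -1, "tz": 20, "ax": 0, "ay": 0, "az": 0, "gripper": 50},
    {"tx": 0, "ty": 0, "tz": 20, "ax": 0, "ay": 0, "az": 0.037, "gripper": 50},
    {"tx": 0, "ty": 0, "tz": 15.5, "ax": 0, "ay": 0, "az": 0, "gripper": 50},
    {"tx": 0, "ty": 0, "tz": 0, "ax": 0, "ay": 0, "az": 0, "gripper": 5},
    {"tx": 0, "ty": 0, "tz": 0, "ax": 0, "ay": 0, "az": 0, "gripper": 5},
    {"tx": 0, "ty": 0, "tz": 0, "ax": 0, "ay": 0, "az": 0, "gripper": 5},
    {"tx": 0, "ty": 0, "tz": 0, "ax": 0, "ay": 0, "az": 0, "gripper": 5},
    {"tx": 0, "ty": 0, "tz": 0, "ax": 0, "ay": 0, "az": 0, "gripper": 5},
    {"tx": 0, "ty": 0, "tz": 0, "ax": 0, "ay": 0, "az": 0, "gripper": 5},
    {"tx": 0, "ty": 0, "tz": 0, "ax": 0, "ay": 0, "az": 0, "gripper": 5}
  ],
  "force": 30
}}

```text
time: 9.52
eef_pos: [0.4396, -0.0743, 0.1559]
orientation: [0.0, 0.88, 0.475, 0.0]
wrist_force: [-0.2, -0.9, 3.5]
grip_width: 0.0139
finger_force: 30.0
```

```bash
python3 -c "
from h import *
go(.440,-.0745,.156,6.1)"
```

```text
t 9.525 pos [ 0.4396 -0.0743  0.1559] head 56.77 F [-0.2 -0.9  3.5] M [-0.16  0.05 -0.01] q6 0.29
shift mm [ 0.   0.4 -0.1] rot rad [ 9.000e-04 -8.000e-04  8.843e-01]
```

Request:
{"fn": "carry_out", "kwargs": {
  "commands": [
    {"tx": 0, "ty": 0, "tz": 0, "ax": 0, "ay": 0, "az": 0.1, "gripper": 5},
    {"tx": 0, "ty": 0, "tz": 0, "ax": 0, "ay": 0, "az": 0.1, "gripper": 5},
    {"tx": 0, "ty": 0, "tz": 0, "ax": 0, "ay": 0, "az": 0.1, "gripper": 5},
    {"tx": 0, "ty": 0, "tz": 0, "ax": 0, "ay": 0, "az": 0.1, "gripper": 5},
    {"tx": 0, "ty": 0, "tz": 0, "ax": 0, "ay": 0, "az": 0.1, "gripper": 5},
    {"tx": 0, "ty": 0, "tz": 0, "ax": 0, "ay": 0, "az": 0.1, "gripper": 5},
    {"tx": 0, "ty": 0, "tz": 0, "ax": 0, "ay": 0, "az": 0.1, "gripper": 5},
    {"tx": 0, "ty": 0, "tz": 0, "ax": 0, "ay": 0, "az": 0.1, "gripper": 5},
    {"tx": 0, "ty": 0, "tz": 0, "ax": 0, "ay": 0, "az": 0.05, "gripper": 5},
    {"tx": 0, "ty": 0, "tz": 0, "ax": 0, "ay": 0, "az": 0.04, "gripper": 5},
    {"tx": 0, "ty": 0, "tz": 0, "ax": 0, "ay": 0, "az": 0.03, "gripper": 5},
    {"tx": 0, "ty": 0, "tz": 0, "ax": 0, "ay": 0, "az": 0.03, "gripper": 5}
  ],
  "force": 30
}}

```text
time: 11.02
eef_pos: [0.44, -0.0746, 0.1559]
orientation: [0.001, 1.0, 0.02, 0.001]
wrist_force: [3.6, -3.1, 2.5]
grip_width: 0.0148
finger_force: 31.2
```

```bash
python3 -c "
from h import *
go(.440,-.0745,.156,6.1)"
```

```text
t 11.025 pos [ 0.44   -0.0746  0.1559] head 2.35 F [ 3.6 -3.1  2.5] M [-0.58 -0.39  0.73] q6 1.24
shift mm [-0.  -0.1 -0.1] rot rad [ 0.0019 -0.0024 -0.0655]
```

Stop reached (moment 0.7 N m, bar held). Release and turn back for knob 3.

Request:
{"fn": "carry_out", "kwargs": {
  "commands": [
    {"tx": 0, "ty": 0, "tz": 0, "ax": 0, "ay": 0, "az": 0, "gripper": 50},
    {"tx": 0, "ty": 0, "tz": 0, "ax": 0, "ay": 0, "az": 0, "gripper": 50},
    {"tx": 0, "ty": 0, "tz": 0, "ax": 0, "ay": 0, "az": 0, "gripper": 50},
    {"tx": 0, "ty": 0, "tz": 0, "ax": 0, "ay": 0, "az": 0, "gripper": 50},
    {"tx": 0, "ty": 0, "tz": -30, "ax": 0, "ay": 0, "az": 0, "gripper": 50},
    {"tx": 0, "ty": 0, "tz": -40, "ax": 0, "ay": 0, "az": 0, "gripper": 50},
    {"tx": 0, "ty": 0, "tz": 0, "ax": 0, "ay": 0, "az": -0.18, "gripper": 50},
    {"tx": 0, "ty": 0, "tz": 0, "ax": 0, "ay": 0, "az": -0.18, "gripper": 50},
    {"tx": 0, "ty": 0, "tz": 0, "ax": 0, "ay": 0, "az": -0.18, "gripper": 50},
    {"tx": 0, "ty": 0, "tz": 0, "ax": 0, "ay": 0, "az": -0.18, "gripper": 50},
    {"tx": 0, "ty": 0, "tz": 0, "ax": 0, "ay": 0, "az": -0.18, "gripper": 50},
    {"tx": 0, "ty": 0, "tz": 0, "ax": 0, "ay": 0, "az": -0.18, "gripper": 50}
  ],
  "force": 30
}}

```text
time: 12.52
eef_pos: [0.4391, -0.0741, 0.2251]
orientation: [-0.0, 0.846, 0.534, -0.0]
wrist_force: [0.2, 0.3, -0.4]
grip_width: 0.0498
finger_force: 0.0
```

Request:
{"fn": "carry_out", "kwargs": {
  "commands": [
    {"tx": 0, "ty": 0, "tz": 0, "ax": 0, "ay": 0, "az": -0.18, "gripper": 50},
    {"tx": 0, "ty": 0, "tz": 0, "ax": 0, "ay": 0, "az": -0.18, "gripper": 50},
    {"tx": 0, "ty": 0, "tz": 0, "ax": 0, "ay": 0, "az": -0.18, "gripper": 50},
    {"tx": 0, "ty": 0, "tz": 0, "ax": 0, "ay": 0, "az": -0.18, "gripper": 50},
    {"tx": 0, "ty": 0, "tz": 0, "ax": 0, "ay": 0, "az": -0.18, "gripper": 50},
    {"tx": 0, "ty": 0, "tz": 0, "ax": 0, "ay": 0, "az": 0, "gripper": 50}
  ],
  "force": 30
}}

```text
time: 13.28
eef_pos: [0.4391, -0.0741, 0.2251]
orientation: [-0.0, 0.532, 0.846, 0.0]
wrist_force: [-0.5, -0.9, 0.7]
grip_width: 0.0498
finger_force: 0.0
```

```bash
python3 -c "
from h import *
go(.558,.012,.210,119.3)"
```

```text
t 13.275 pos [ 0.4391 -0.0741  0.2251] head 115.65 F [-0.5 -0.9  0.7] M [-0.1   0.02 -0.03] q6 -0.74
shift mm [ 26.1 144.5  15.1] rot rad [-0.0002 -0.0004 -0.0636]
```

Request:
{"fn": "carry_out", "kwargs": {
  "commands": [
    {"tx": 8, "ty": 44, "tz": 0, "ax": 0, "ay": 0, "az": 0, "gripper": 50},
    {"tx": 9, "ty": 50, "tz": 0, "ax": 0, "ay": 0, "az": 0, "gripper": 50},
    {"tx": 9.1, "ty": 50.5, "tz": 15, "ax": 0, "ay": 0, "az": 0, "gripper": 50},
    {"tx": 0, "ty": 0, "tz": 0, "ax": 0, "ay": 0, "az": -0.064, "gripper": 50},
    {"tx": 0, "ty": 0, "tz": 0, "ax": 0, "ay": 0, "az": 0, "gripper": 50},
    {"tx": 0, "ty": 0, "tz": 0, "ax": 0, "ay": 0, "az": 0, "gripper": 50}
  ],
  "force": 30
}}

```text
time: 14.02
eef_pos: [0.5578, 0.012, 0.2105]
orientation: [0.0, 0.505, 0.863, 0.0]
wrist_force: [0.1, 1.3, -0.3]
grip_width: 0.0501
finger_force: 0.0
```

```bash
python3 -c "
from h import *
go(.558,.012,.156,119.3)"
```

```text
t 14.025 pos [0.5578 0.012  0.2105] head 119.3 F [ 0.1  1.3 -0.3] M [-0.11  0.07 -0.06] q6 -0.59
shift mm [-0.1  0.2 54.5] rot rad [0.0003 0.0002 0.    ]
```

Request:
{"fn": "carry_out", "kwargs": {
  "commands": [
    {"tx": 0, "ty": 0, "tz": 20, "ax": 0, "ay": 0, "az": 0, "gripper": 50},
    {"tx": 0, "ty": 0, "tz": 20, "ax": 0, "ay": 0, "az": 0, "gripper": 50},
    {"tx": 0, "ty": 0, "tz": 14.5, "ax": 0, "ay": 0, "az": 0, "gripper": 50},
    {"tx": 0, "ty": 0, "tz": 0, "ax": 0, "ay": 0, "az": 0, "gripper": 5},
    {"tx": 0, "ty": 0, "tz": 0, "ax": 0, "ay": 0, "az": 0, "gripper": 5},
    {"tx": 0, "ty": 0, "tz": 0, "ax": 0, "ay": 0, "az": 0, "gripper": 5},
    {"tx": 0, "ty": 0, "tz": 0, "ax": 0, "ay": 0, "az": 0, "gripper": 5},
    {"tx": 0, "ty": 0, "tz": 0, "ax": 0, "ay": 0, "az": 0, "gripper": 5},
    {"tx": 0, "ty": 0, "tz": 0, "ax": 0, "ay": 0, "az": 0, "gripper": 5},
    {"tx": 0, "ty": 0, "tz": 0, "ax": 0, "ay": 0, "az": 0, "gripper": 5}
  ],
  "force": 30
}}

```text
time: 15.28
eef_pos: [0.5582, 0.0121, 0.1564]
orientation: [0.0, 0.504, 0.864, 0.0]
wrist_force: [-2.2, -1.9, 5.7]
grip_width: 0.0136
finger_force: 30.0
```

```bash
python3 -c "
from h import *
go(.558,.012,.156,66.1)"
```

```text
t 15.275 pos [0.5582 0.0121 0.1564] head 119.46 F [-2.2 -1.9  5.7] M [-0.2   0.45  0.07] q6 -0.59
shift mm [ 0.  -0.3  0.4] rot rad [6.000e-04 3.000e-04 9.313e-01]
```

Turn 0.93 plus about 0.06 overtravel.

Request:
{"fn": "carry_out", "kwargs": {
  "commands": [
    {"tx": 0, "ty": 0, "tz": 0, "ax": 0, "ay": 0, "az": 0.1, "gripper": 5},
    {"tx": 0, "ty": 0, "tz": 0, "ax": 0, "ay": 0, "az": 0.1, "gripper": 5},
    {"tx": 0, "ty": 0, "tz": 0, "ax": 0, "ay": 0, "az": 0.1, "gripper": 5},
    {"tx": 0, "ty": 0, "tz": 0, "ax": 0, "ay": 0, "az": 0.1, "gripper": 5},
    {"tx": 0, "ty": 0, "tz": 0, "ax": 0, "ay": 0, "az": 0.1, "gripper": 5},
    {"tx": 0, "ty": 0, "tz": 0, "ax": 0, "ay": 0, "az": 0.1, "gripper": 5},
    {"tx": 0, "ty": 0, "tz": 0, "ax": 0, "ay": 0, "az": 0.1, "gripper": 5},
    {"tx": 0, "ty": 0, "tz": 0, "ax": 0, "ay": 0, "az": 0.1, "gripper": 5},
    {"tx": 0, "ty": 0, "tz": 0, "ax": 0, "ay": 0, "az": 0.07, "gripper": 5},
    {"tx": 0, "ty": 0, "tz": 0, "ax": 0, "ay": 0, "az": 0.05, "gripper": 5},
    {"tx": 0, "ty": 0, "tz": 0, "ax": 0, "ay": 0, "az": 0.04, "gripper": 5},
    {"tx": 0, "ty": 0, "tz": 0, "ax": 0, "ay": 0, "az": 0.03, "gripper": 5}
  ],
  "force": 30
}}

```text
time: 16.77
eef_pos: [0.5582, 0.0121, 0.1565]
orientation: [0.0, 0.853, 0.521, 0.0]
wrist_force: [-2.5, -0.4, 5.8]
grip_width: 0.0145
finger_force: 31.3
```

```bash
python3 -c "
from h import *
go(.558,.012,.156,66.1)"
```

```text
t 16.775 pos [0.5582 0.0121 0.1565] head 62.82 F [-2.5 -0.4  5.8] M [-0.21  0.46  0.84] q6 0.4
shift mm [-0.2 -0.1  0.5] rot rad [ 0.0008  0.0005 -0.0573]
```

Request:
{"fn": "carry_out", "kwargs": {
  "commands": [
    {"tx": 0, "ty": 0, "tz": 0, "ax": 0, "ay": 0, "az": 0, "gripper": 50},
    {"tx": 0, "ty": 0, "tz": 0, "ax": 0, "ay": 0, "az": 0, "gripper": 50},
    {"tx": 0, "ty": 0, "tz": 0, "ax": 0, "ay": 0, "az": 0, "gripper": 50},
    {"tx": 0, "ty": 0, "tz": 0, "ax": 0, "ay": 0, "az": 0, "gripper": 50},
    {"tx": 0, "ty": 0, "tz": -30, "ax": 0, "ay": 0, "az": 0, "gripper": 50},
    {"tx": 0, "ty": 0, "tz": -50, "ax": 0, "ay": 0, "az": 0, "gripper": 50},
    {"tx": 0, "ty": 0, "tz": -50, "ax": 0, "ay": 0, "az": 0, "gripper": 50},
    {"tx": -50, "ty": 0, "tz": -20, "ax": 0, "ay": 0, "az": 0, "gripper": 50},
    {"tx": -50, "ty": 0, "tz": 0, "ax": 0, "ay": 0, "az": 0, "gripper": 50},
    {"tx": -50, "ty": 0, "tz": 0, "ax": 0, "ay": 0, "az": 0, "gripper": 50},
    {"tx": -50, "ty": 0, "tz": 0, "ax": 0, "ay": 0, "az": 0, "gripper": 50},
    {"tx": 0, "ty": 0, "tz": 0, "ax": 0, "ay": 0, "az": 0, "gripper": 50}
  ],
  "force": 30
}}

```text
time: 18.27
eef_pos: [0.4652, -0.1677, 0.3058]
orientation: [0.0, 0.855, 0.518, -0.0]
wrist_force: [-0.4, 1.4, 0.1]
grip_width: 0.0503
finger_force: 0.0
```

```bash
python3 w.py 2
```

```text
collar pix ok; z cover 0.05947526804790598
585 0.1052 ((573.3906860351562, -135.55372619628906), (14.224675178527832, 41.88613510131836), 35.613792419433594)
563 0.1051 ((439.2225341796875, -76.03216552734375), (41.859676361083984, 14.199455261230469), 6.183915615081787)
none
```

View pics/w2.png

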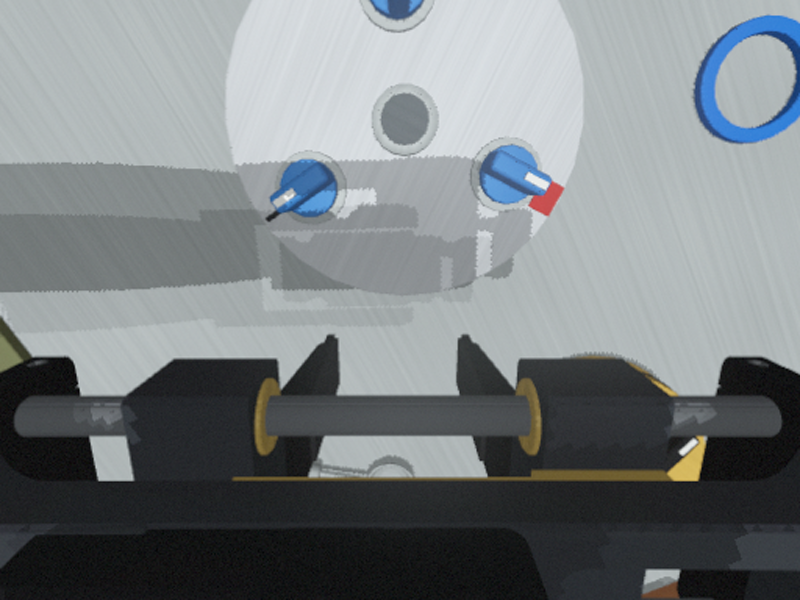

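Wrist view: knob 1's white line (537,183) points at the red plate (545,198), and knob 2's at its black mark (270,217). Knob 3 is cut off at the top (397,8), so I'll check it with the scene cameras.

```bash
python3 - <<'E'
from h import *
for n in('scene','side'):
    p,d=bot.grab_frame(n);W=world(d,*cal(n))
    for m in((.5745,-.1332),(.441,-.0737),(.5585,.0123)):
        S=W[(np.hypot(W[...,0]-m[0],W[...,1]-m[1])<.033)&(W[...,2]>.1)&(W[...,2]<.115)&(d>0)]
        if len(S)>20: print(n,len(S),cv2.minAreaRect((S[:,:2]*1000).astype(np.float32)))
    if n=='scene': cv2.imwrite('pics/s3.png',cv2.resize(p[140:290,90:290,::-1],(800,600),interpolation=cv2.INTER_CUBIC))
E
```

```text
scene 207 ((576.0361328125, -133.9168701171875), (14.699838638305664, 42.052467346191406), 33.94475555419922)
scene 122 ((442.6092224121094, -73.86636352539062), (39.480628967285156, 13.803336143493652), 7.226144790649414)
scene 163 ((560.364501953125, 11.586909294128418), (40.830440521240234, 14.002856254577637), 67.2640151977539)
side 92 ((573.4657592773438, -133.3843994140625), (13.349124908447266, 43.024593353271484), 36.350765228271484)
side 141 ((439.62030029296875, -73.941162109375), (41.62998580932617, 16.385526657104492), 4.367854595184326)
side 138 ((556.4805297851562, 13.02379035949707), (42.70729064941406, 14.617576599121094), 64.96623992919922)
```

View pics/s3.png

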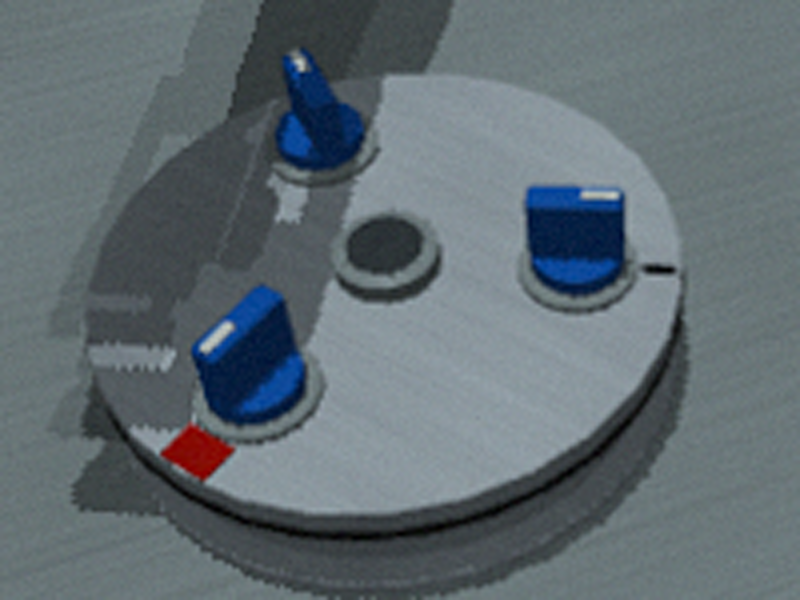

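All three white lines point outward: knob 1 at the red plate (200,450), knob 3 at its black mark (660,268), and knob 2 outward at (297,58). The measured bar angles match the locked ones within about 2 degrees, so I'm handing in.

```bash
python3 -c "
from station import bot
print(bot.sign_off())"
```

```text
the job is handed in; nothing more can be done
None
```

All three blue knobs were turned clockwise to their stops in the order 1, 2, 3 and left locked, and the job was handed in at about 18.4 s with the gripper clear.

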